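Sort salvaged electronic parts into the colour-coded trays

ROBOT

A 6-joint arm with a two-finger parallel gripper is mounted at the origin on the work surface. World frame = base frame: x ahead of the robot, y to its left, z up, the work surface at z = 0. Lengths are in m, angles in degrees, forces in N, time in s.
With the tool pointing down it reaches from about 0.275 to 0.875 m from the base axis. Payload 12.5 kg.
Tool frame: the origin (TCP) lies at the very end of the fingers, on their centre line; the grasp point (between the pads) lies 19 mm behind it; z points along the fingers, y is the line along which they close (so a half turn about z gives the same grasp; the last joint's range is limited). The gripper opens to 85 mm and grips with 20 to 120 N. Pads are 22 mm wide; open, the fingers measure 114 mm over their backs; the gripper's body (76 mm by 85 mm) begins 54 mm behind the grasp point. The pads swing forward as they close: fully open they stand 13 mm farther back than shut.
Start: joints at [66.658, 20.094, 94.641, -0, 65.266, -4.847], TCP at [0.174, 0.522, 0.231] pointing down, gripper open.
Joint ranges: [-157.81, 157.81], [-45, 120.19], [0.68, 151.7], [-89.99, 269.99], [4.06, 180], [-164.3, 164.3]. Speed limits (degrees/s): [127.2, 127.2, 159.86, 180, 180, 180].

INTERFACE

Orientations are given as a 3x3 rotation matrix whose columns are the frame's x, y, z axes.
In Python, from rig import get_state, grab_frame, finish_job gives the robot as it stands.
- The arm moves only by the tool drive_tool, never from a script. Its argument "series" is a list of rows, each a list of 3 entries, a list of its own where there are three numbers: the closure, from -1 (fully open) to 1 (shut), then the shift along the world's x, y, z in m, then the turn about the world's z in rad. In form: [[grip, [dx, dy, dz], roll], ...]. A call has 1 to 20 rows; each row shifts and turns the commanded pose from where the row before left it; what a row does not reach is not made up. A row lasts 1/12 s, in which the tool goes at most 41.7 mm and 7.16 degrees, less where a joint would pass 70% of its speed; a pose out of reach is approached as far as the arm can. A call is refused whole if a number of a shift passes 0.0417 or a number of a turn 0.125, either way. A call with a gripper value outside its range is refused whole. The fingers move at their own pace and stop on an object; "newtons" is the grip in N (left out, the last holds). Time passes only in rows, so rows that do not move let the fingers close. It gives the time, the measured TCP pose, the force, the opening and the grip force at its end, in the units of the state.
- get_state(): the state, without advancing time (a new reading comes with each control period).
- grab_frame(name): name is "side" or "top"; returns a dict with "pixels" (400x640x3 uint8, red, green, blue), "range_z" (400x640 float32, m along the optical axis (not along the pixel's ray), 0 where there is no reading), "fx", "fy", "cx", "cy" (pixels), "R" (3x3) and "t" (3): a world point X has camera coordinates R X + t. Camera axes: x right, y down, z forward; pixel columns grow to the right and rows downward; lengths in m; the calibration is good to about 2 mm. A picture is of the moment at which its call begins.
- finish_job(): hands the job in; it is judged then, once.
The state is a dict: "time": time; "joints": joint angles; "dq": joint speeds; "tau": joint torques, N m; "ee_pos": TCP position; "tcp_rot": TCP orientation; "wrist_force": force on the tool from outside, world axes, zero at the start; "ft_torque": the same for the moment, N m; "width": opening from 0.0 (shut) to 1.0 (fully open); "grasp_force": force on a finger pad.
Only numpy, scipy, OpenCV 4.12 (cv2) and the standard library are available. Lean on these libraries where they do the work, as an engineer would, in place of code of your own. Each camera call takes 0.05 s, during which the arm holds its last target. There are 200 camera calls.

TASK

Sort the five salvaged parts into the trays: both capacitors into the blue tray, both heat sinks into the green tray and the transformer into the red tray. Set each one down gently, without dropping it, so that it stands upright on its base on the tray's floor, and let go. Leave the screw jar and the multimeter where they are.

Things in the scene. Friction and masses are not known exactly. Their poses are not given: they have to be found in the camera images.
- capacitor_black: Large electrolytic capacitor: upright black cylinder, diameter 35, height 50, silver disc top, white stripe down one side, about 70 g. All sizes in mm. Origin: centre of its underside, z up. Loose, starts upright on the work surface.
- capacitor_blue: Electrolytic capacitor: upright blue cylinder, diameter 30, height 45, silver disc top, white stripe down one side, about 50 g. All sizes in mm. Origin: centre of its underside, z up. Loose, starts upright on the work surface.
- heatsink_silver: Bare aluminium heat sink: finned block 40 x 40 x 40 high, seven upright fins that run along its x and stand on an 8 thick base; can be gripped across x or y, about 90 g. All sizes in mm. Origin: centre of its underside, z up. Loose, starts upright on the work surface.
- heatsink_black: Black heat sink: finned block 42 (x) x 30 (y) x 45 high, five upright fins that run along its x and stand on an 8 thick base; can be gripped across x or y, about 80 g. All sizes in mm. Origin: centre of its underside, z up. Loose, starts upright on the work surface.
- transformer: Small mains transformer: dark iron core, 50 (x) x 20 (y), top at height 44, on a steel foot 50 x 34 x 3; an orange coil 30 (x) x 38 (y) runs through it from height 9 to 35. Grip across x on the two flat 50 apart end faces of the core; about 220 g. All sizes in mm. Origin: centre of its underside, z up. Loose, starts upright on the work surface.
- tray_blue: Blue shallow open plastic tray, fixed to the work surface, outside 120 (its x) x 140 (its y) x 18 high, walls and floor 4 thick, so the inside is 112 x 132 and the floor lies 4 above the work surface. All sizes in mm. Origin: centre of its underside, z up. Its spot and yaw vary.
- tray_green: Green shallow open plastic tray, fixed to the work surface, outside 120 (its x) x 140 (its y) x 18 high, walls and floor 4 thick, so the inside is 112 x 132 and the floor lies 4 above the work surface. All sizes in mm. Origin: centre of its underside, z up. Its spot and yaw vary.
- tray_red: Red shallow open plastic tray, fixed to the work surface, outside 120 (its x) x 140 (its y) x 18 high, walls and floor 4 thick, so the inside is 112 x 132 and the floor lies 4 above the work surface. All sizes in mm. Origin: centre of its underside, z up. Its spot and yaw vary.
- screw_jar: Bystander to be left alone: clear round jar of brass screws with a white lid, diameter 45, height 52, standing among the parts. All sizes in mm. Origin: centre of its underside.
- multimeter: Bystander to be left alone: yellow multimeter lying face up at the left of the work area, 150 (x) x 75 (y) x 33 high (dial up to 42). All sizes in mm. Origin: centre of its underside.
Not all that is in view belongs to the job. Several things have the shape of the tray_green; the one meant has the colours described above.

How it is judged (in metres and radians):
At the end, for the whole second after the job is handed in: Capacitors in the blue tray, heat sinks in the green, transformer in the red: each origin within 55 mm (tray x) and 65 mm (tray y) of the tray centre, under 9 mm above the tray underside, upright within 0.12 rad, released and at rest (0.02 m/s, 0.2 rad/s) (x of capacitor_black in the frame of tray_blue between -0.055 and 0.055 m and y of capacitor_black in the frame of tray_blue between -0.065 and 0.065 m and z of each of capacitor_black, capacitor_blue in the frame of tray_blue below 0.009 m and angle between each of capacitor_black, capacitor_blue, heatsink_silver, heatsink_black, transformer's own z axis and vertical below 0.12 rad and linear speed of each of capacitor_black, capacitor_blue, heatsink_silver, heatsink_black, transformer below 0.02 m/s and angular speed of each of capacitor_black, capacitor_blue, heatsink_silver, heatsink_black, transformer below 0.2 rad/s and x of capacitor_blue in the frame of tray_blue between -0.055 and 0.055 m and y of capacitor_blue in the frame of tray_blue between -0.065 and 0.065 m and x of heatsink_silver in the frame of tray_green between -0.055 and 0.055 m and y of heatsink_silver in the frame of tray_green between -0.065 and 0.065 m and z of each of heatsink_silver, heatsink_black in the frame of tray_green below 0.009 m and x of heatsink_black in the frame of tray_green between -0.055 and 0.055 m and y of heatsink_black in the frame of tray_green between -0.065 and 0.065 m and x of transformer in the frame of tray_red between -0.055 and 0.055 m and y of transformer in the frame of tray_red between -0.065 and 0.065 m and z of transformer in the frame of tray_red below 0.009 m); the robot touches nothing.
It fails at once if the screw jar is moved by more than 25 mm or tipped over (distance of screw_jar from where it was at the start of the episode above 0.025 m or angle between screw_jar's own z axis and vertical above 0.5 rad).
It fails at once if the multimeter is moved by more than 25 mm (distance of multimeter from where it was at the start of the episode above 0.025 m).
It fails at once if a part is dropped (from some 35 mm or more: it moves faster than 0.8 m/s with its underside lower than 30 mm) ((linear speed of capacitor_black above 0.8 m/s and height (world z) of capacitor_black below 0.03 m) or (linear speed of capacitor_blue above 0.8 m/s and height (world z) of capacitor_blue below 0.03 m) or (linear speed of heatsink_silver above 0.8 m/s and height (world z) of heatsink_silver below 0.03 m) or (linear speed of heatsink_black above 0.8 m/s and height (world z) of heatsink_black below 0.03 m) or (linear speed of transformer above 0.8 m/s and height (world z) of transformer below 0.03 m)).
It also fails if it takes over 112 s, if anything falls off the work surface, if the arm or the gripper's body presses on something with over 40 N, if the wrist force passes 120 N, or if a joint passes its speed limit or range.

## Working session

There is one attempt and no reset: what is moved stays moved. The work goes in short steps, Python scripts to look and compute and a tool call to move; the robot and the scene stay as the last step left them, time stands still between calls to the robot, and variables do not carry over. Pictures are saved under pics/ and viewed, at most 14 in all, crops included, and the job is handed in when it is done.

Besides the shell and the picture viewer there is one more tool, called as name(argument=value, ...), one argument or row to a line, values as JSON. drive_tool: Moves the arm, as the interface text tells. Its arguments: {"type":"object","properties":{"series":{"type":"array"},"newtons":{"type":"number"}},"required":["series"]}

```bash
mkdir -p pics; ls
cat > h.py <<'E'
import numpy as np, cv2
from rig import get_state, grab_frame
def world(f):
    z=f["range_z"]; v,u=np.mgrid[:400,:640]
    P=np.stack([(u-f["cx"])/f["fx"]*z,(v-f["cy"])/f["fy"]*z,z],-1)
    return (P-np.array(f["t"]))@np.array(f["R"])
def snap(n,out):
    f=grab_frame(n); cv2.imwrite("pics/"+out,f["pixels"][:,:,::-1]); np.savez("pics/"+out+".npz",**f); return f
E
python3 - <<'E'
from h import *
for n in("top","side"):
    f=snap(n,n+"0.png"); print(n,f["fx"],f["cx"],f["cy"],np.round(f["R"],3).tolist(),f["t"], (f["range_z"]==0).mean())
s=get_state(); print(s)
E
```

```text
pics
top 414.64471900038296 313.0204121728982 192.2586398408755 [[0.021, -1.0, -0.001], [-0.997, -0.02, -0.068], [0.068, 0.002, -0.998]] [0.07999945 0.48865528 0.99917093] 0.00406640625
side 373.24039702779453 317.4161532290989 195.19872775429258 [[0.826, -0.564, -0.013], [-0.338, -0.476, -0.812], [0.451, 0.675, -0.584]] [-0.36289444  0.24332622  0.79265853] 0.004015625
{'time': 0.1, 'joints': array([ 6.66560626e+01,  2.01207428e+01,  9.46733710e+01,  7.82617822e-04,
        6.52660457e+01, -4.84760212e+00]), 'dq': array([ 0.00169103, -0.16020359, -0.11741931, -0.00999904,  0.00093918,
        0.00317327]), 'tau': array([ 1.64352925e-03, -5.06841123e+01, -2.91875768e+01, -2.80671708e-05,
        2.67332965e-03,  8.44894448e-07]), 'ee_pos': array([0.17434073, 0.52132019, 0.23081653]), 'tcp_rot': array([[-9.48342112e-01,  3.17249203e-01, -4.27445555e-04],
       [ 3.17249475e-01,  9.48341632e-01, -9.59117170e-04],
       [ 1.01085258e-04, -1.04517808e-03, -9.99999449e-01]]), 'wrist_force': array([-0.28709398,  0.23522053, -0.14809616]), 'ft_torque': array([ 0.00985635, -0.02178957, -0.05342037]), 'grasp_force': 0.0, 'width': 0.9998642469716047}
```

View pics/top0.png

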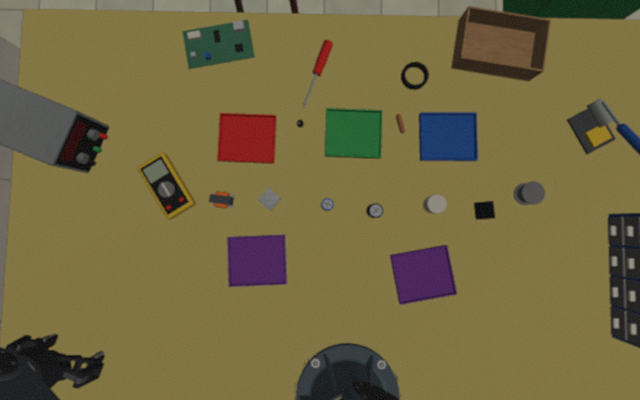

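View pics/side0.png

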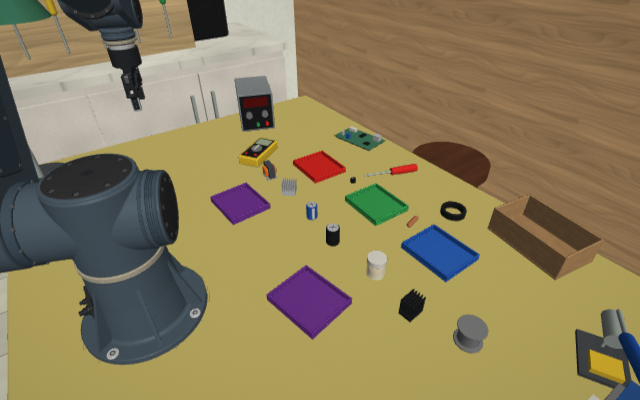

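Top view, left to right: transformer (221,199), silver heat sink (269,199), blue cap (327,204), black cap (375,210), jar (436,204) and black heat sink (484,210). The trays are red (247,138), green (353,133) and blue (448,136). The purple trays are decoys.

```bash
cat > m.py <<'E'
from h import *
import sys
def parts(f,seeds,zlo=0.026,r=26):
    W=world(f); H=W[...,2]; ok=(f["range_z"]>0)
    for n,(u,v) in seeds.items():
        m=np.zeros(H.shape,np.uint8); m[v-r:v+r,u-r:u+r]=1
        m=((m>0)&ok&(H>zlo)&(H<.08)).astype(np.uint8)
        k,l,st,c=cv2.connectedComponentsWithStats(m)
        i=l[v,u] or min(range(1,k),key=lambda j:np.hypot(*(c[j]-(u,v)))) 
        q=W[l==i]; (x,y),(w,h),a=cv2.minAreaRect((q[:,:2]*1000).astype(np.float32))
        print(n,len(q),"rect",round(x),round(y),"size",round(w),round(h),"ang",round(a),"z",np.round(np.percentile(q[:,2],[5,50,95])*1000))
def trays(f):
    W=world(f); hsv=cv2.cvtColor(f["pixels"],cv2.COLOR_RGB2HSV)
    for n,(u,v) in dict(red=(247,138),green=(353,133),blue=(448,136)).items():
        h0=int(hsv[v,u,0]); d=np.abs((hsv[...,0].astype(int)-h0+90)%180-90)
        m=((d<10)&(hsv[...,1]>110)).astype(np.uint8); k,l,st,c=cv2.connectedComponentsWithStats(m)
        q=W[l==l[v,u]]; (x,y),(w,h),a=cv2.minAreaRect((q[:,:2]*1000).astype(np.float32))
        print(n,len(q),"c",round(x),round(y),"size",round(w),round(h),"ang",round(a,1),"z",np.round(np.percentile(q[:,2],[5,50,95])*1000))
E
python3 - <<'E'
from m import *
f=dict(np.load("pics/top0.png.npz"))
parts(f,dict(trafo=(221,199),silver=(269,199),bluecap=(327,204),blackcap=(375,210),jar=(436,204),blackhs=(484,210),spool=(530,193),meter=(166,187)))
trays(f)
im=f["pixels"][170:240,190:510][:,:,::-1]; cv2.imwrite("pics/crop.png",cv2.resize(im,None,fx=2.5,fy=2.5,interpolation=2))
E
```

```text
trafo 277 rect 464 312 size 36 52 ang 1 z [31. 42. 46.]
silver 19 rect 469 196 size 40 2 ang 51 z [28. 39. 42.]
bluecap 123 rect 457 55 size 28 29 ang 27 z [40. 44. 48.]
blackcap 183 rect 445 -59 size 33 34 ang 15 z [37. 49. 52.]
jar 320 rect 463 -203 size 44 43 ang 89 z [37. 52. 55.]
blackhs 281 rect 452 -326 size 42 32 ang 6 z [31. 41. 48.]
spool 429 rect 495 -435 size 54 54 ang 64 z [41. 45. 47.]
meter 1711 rect 496 449 size 150 75 ang 33 z [29. 33. 39.]
red 2711 c 540 226 size 330 170 ang 21.2 z [ 1.  4. 18.]
green 2549 c 554 2 size 143 289 ang 84.2 z [ 1.  4. 17.]
blue 2635 c 577 -101 size 155 470 ang 21.9 z [ 1.  5. 17.]
```

View pics/crop.png

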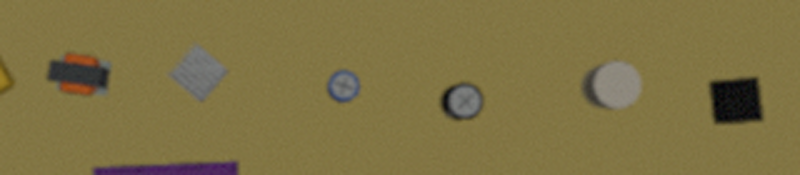

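The crop shows the trafo core tilted slightly, the silver heat sink at about 45°, and the black one tilted about 5°. I'll measure these and the trays by casting rays onto planes.

```bash
cat >> m.py <<'E'
def cast(f,uv,z):
    d=np.c_[(uv[:,0]-f["cx"])/f["fx"],(uv[:,1]-f["cy"])/f["fy"],np.ones(len(uv))]@np.array(f["R"])
    C=-np.array(f["R"]).T@f["t"]; return C+d*((z-C[2])/d[:,2])[:,None]
def rect(f,m,z,n):
    m=cv2.morphologyEx(m.astype(np.uint8),cv2.MORPH_OPEN,np.ones((3,3)))
    c=max(cv2.findContours(m,0,1)[0],key=cv2.contourArea)[:,0].astype(float)
    (x,y),(w,h),a=cv2.minAreaRect((cast(f,c,z)[:,:2]*1000).astype(np.float32))
    print(n,"c",round(x),round(y),"size",round(w),round(h),"ang",round(a,1))
def win(u,v,r):
    m=np.zeros((400,640),bool); m[v-r:v+r,u-r:u+r]=1; return m
E
python3 - <<'E'
from m import *
f=dict(np.load("pics/top0.png.npz")); p=f["pixels"].astype(int); s=cv2.cvtColor(f["pixels"],cv2.COLOR_RGB2HSV)
S=s[...,1].astype(int);V=s[...,2].astype(int);Hh=s[...,0].astype(int)
print(s[199,221],s[199,269],s[210,484],s[220,269],s[138,247],s[133,353],s[136,448])
rect(f,win(269,199,18)&(S<70),.040,"silver")
rect(f,win(221,199,18)&(V<85)&(S<110),.044,"trafo core")
rect(f,win(221,199,18)&(S>160)&(Hh<15),.035,"coil")
rect(f,win(484,210,18)&(V<60),.045,"blackhs")
for n,u,v,h in(("red",247,138,0),("green",353,133,60),("blue",448,136,110)):
    d=np.abs((Hh-Hh[v,u]+90)%180-90); rect(f,win(u,v,36)&(d<12)&(S>120),.018,n)
E
```

```text
[45  9 55] [ 45   9 115] [75 24 21] [ 25 120 132] [  1 206 140] [ 68 160 102] [108 191 107]
silver c 468 195 size 42 41 ang 51.6
trafo core c 464 309 size 55 19 ang 84.1
coil c 451 313 size 25 8 ang 84.1
blackhs c 451 -317 size 38 43 ang 1.2
red c 619 257 size 141 120 ang 89.1
green c 636 -6 size 135 117 ang 89.1
blue c 633 -240 size 115 138 ang 1.2
```

drive_tool(
  series=[
    [-0.6,[0.029,-0.021,0],0.0218],
    [-0.6,[0.029,-0.021,0],0.0218],
    [-0.6,[0.029,-0.021,0],0.0218],
    [-0.6,[0.029,-0.021,0],0.0218],
    [-0.6,[0.029,-0.021,0],0.0218],
    [-0.6,[0.029,-0.021,0],0.0218],
    [-0.6,[0.029,-0.021,0],0.0218],
    [-0.6,[0.029,-0.021,0],0.0218],
    [-0.6,[0.029,-0.021,0],0.0218],
    [-0.6,[0.029,-0.021,0],0.0218],
    [-0.6,[0,0,-0.025],0],
    [-0.6,[0,0,-0.025],0],
    [-0.6,[0,0,-0.025],0],
    [-0.6,[0,0,-0.025],0],
    [-0.6,[0,0,-0.02],0],
    [-0.6,[0,0,-0.01],0],
    [-0.6,[0,0,0],0],
    [-0.6,[0,0,0],0],
  ],
  newtons=40,
)

```text
time: 1.6
ee_pos: [0.4646, 0.3117, 0.1016]
tcp_rot: [[-0.995, 0.105, -0.0], [0.105, 0.995, -0.0], [0.0, -0.0, -1.0]]
wrist_force: [0.6, 0.3, 0.9]
width: 0.8
grasp_force: 0.0
```

Run:
```python
from m import *
s=get_state();print(s["ee_pos"],s["width"],s["tcp_rot"][:,1])
snap("top","top1.png")
f=snap("side","side1.png")
cv2.imwrite("pics/side1c.png",cv2.resize(f["pixels"][80:280,180:400,::-1],None,fx=2.5,fy=2.5,interpolation=2))
```

```text
[0.46456343 0.31169002 0.10160156] 0.8004721372071317 [ 1.04535690e-01  9.94521127e-01 -1.34285190e-04]
```

View pics/side1c.png

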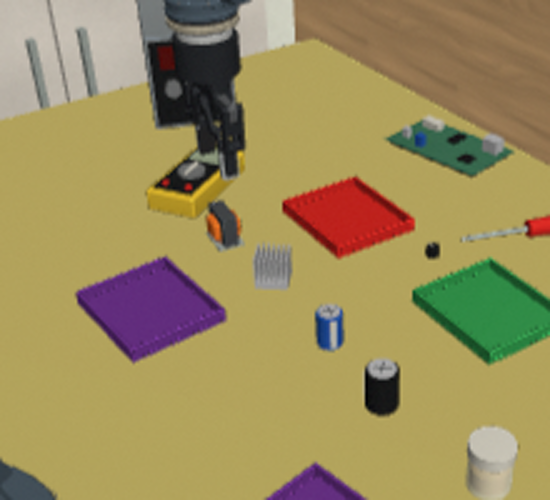

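The side crop shows the open gripper above and in line with the transformer (225,225 in the crop). I'll descend and grip.

drive_tool(
  series=[
    [-0.6,[0,0,-0.02],0],
    [-0.6,[0,0,-0.02],0],
    [-0.6,[0,0,-0.015],0],
    [-0.6,[0,0,-0.015],0],
    [-0.6,[0,0,-0.01],0],
    [-0.6,[0,0,-0.008],0],
    [-0.6,[0,0,0],0],
    [1,[0,0,0],0],
    [1,[0,0,0],0],
    [1,[0,0,0],0],
    [1,[0,0,0],0],
    [1,[0,0,0],0],
    [1,[0,0,0],0],
    [1,[0,0,0],0],
  ],
  newtons=40,
)

```text
time: 2.87
ee_pos: [0.4651, 0.312, 0.0144]
tcp_rot: [[-0.995, 0.105, 0.002], [0.105, 0.995, 0.001], [-0.002, 0.001, -1.0]]
wrist_force: [0.0, 0.9, 7.0]
width: 0.573
grasp_force: 42.7
```

drive_tool(
  series=[
    [1,[0,0,0.005],0],
    [1,[0,0,0.01],0],
    [1,[0,0,0.015],0],
    [1,[0,0,0.02],0],
    [1,[0,0,0.015],0],
    [1,[0.01,-0.005,0.005],0],
    [1,[0.02,-0.008,0],0],
    [1,[0.025,-0.009,0],0],
    [1,[0.025,-0.009,0],0],
    [1,[0.025,-0.009,0],0],
    [1,[0.024,-0.008,0],0],
    [1,[0.015,-0.005,0],0],
    [1,[0.01,-0.002,0],0],
    [1,[0,0,0],0],
    [1,[0,0,0],0],
  ],
)

```text
time: 4.12
ee_pos: [0.6184, 0.2559, 0.0828]
tcp_rot: [[-0.994, 0.105, -0.001], [0.105, 0.994, -0.0], [0.001, -0.0, -1.0]]
wrist_force: [0.1, 1.1, -2.9]
width: 0.582
grasp_force: 42.0
```

Run:
```python
from m import *
f=snap("side","side2.png")
cv2.imwrite("pics/side2c.png",cv2.resize(f["pixels"][80:240,230:430,::-1],None,fx=3,fy=3,interpolation=2))
```

```text
(no output)
```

View pics/side2c.png

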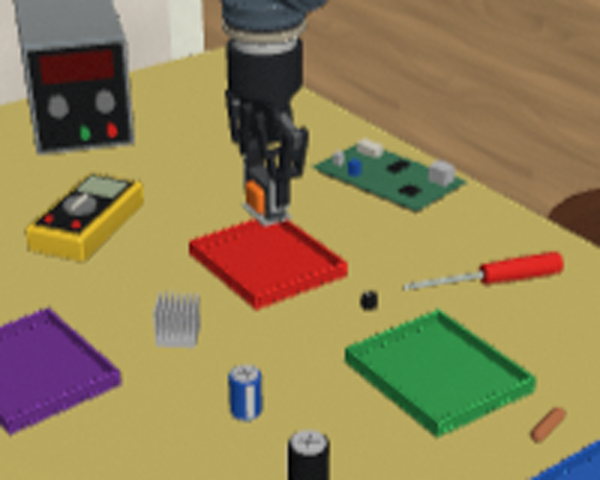

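The transformer hangs upright over the red tray (265,200 in the crop). I'll set it down.

drive_tool(
  series=[
    [1,[0,0,-0.01],0],
    [1,[0,0,-0.015],0],
    [1,[0,0,-0.015],0],
    [1,[0,0,-0.01],0],
    [1,[0,0,-0.007],0],
    [1,[0,0,-0.004],0],
    [1,[0,0,-0.002],0],
    [1,[0,0,0],0],
    [1,[0,0,0],0],
  ],
)

```text
time: 4.92
ee_pos: [0.6187, 0.2567, 0.0207]
tcp_rot: [[-0.995, 0.105, 0.001], [0.105, 0.995, 0.0], [-0.001, 0.0, -1.0]]
wrist_force: [-0.6, 0.4, -1.8]
width: 0.575
grasp_force: 42.0
```

drive_tool(
  series=[
    [1,[0,0,-0.001],0],
    [1,[0,0,-0.001],0],
    [1,[0,0,0],0],
    [-0.6,[0,0,0],0],
    [-0.6,[0,0,0],0],
    [-0.6,[0,0,0],0],
    [-0.6,[0,0,0],0],
    [-0.6,[0,0,0.005],0],
    [-0.6,[0,0,0.015],0],
    [-0.6,[0,0,0.03],0],
    [-0.6,[0,0,0.03],0],
    [-0.6,[-0.0188,-0.0077,0],-0.0707],
    [-0.6,[-0.0188,-0.0077,0],-0.0707],
    [-0.6,[-0.0188,-0.0077,0],-0.0707],
    [-0.6,[-0.0188,-0.0077,0],-0.0707],
    [-0.6,[-0.0188,-0.0077,0],-0.0707],
    [-0.6,[-0.0188,-0.0077,0],-0.0707],
    [-0.6,[-0.0188,-0.0077,0],-0.0707],
    [-0.6,[-0.0188,-0.0077,0],-0.0707],
    [-0.6,[0,0,0],0],
  ],
)

```text
time: 6.58
ee_pos: [0.4654, 0.1941, 0.0993]
tcp_rot: [[-0.781, 0.624, -0.001], [0.624, 0.781, -0.0], [0.001, -0.001, -1.0]]
wrist_force: [0.2, 0.2, -0.8]
width: 0.797
grasp_force: 0.0
```

Run:
```python
from m import *
s=get_state();print(s["ee_pos"],s["width"],s["tcp_rot"][:,1])
f=snap("side","side3.png")
a=cv2.resize(f["pixels"][80:240,230:430,::-1],None,fx=3,fy=3,interpolation=2)
cv2.imwrite("pics/side3c.png",a)
```

```text
[0.46541341 0.19406505 0.09925966] 0.7970108643993168 [ 0.62434744  0.78114589 -0.00117021]
```

View pics/side3c.png

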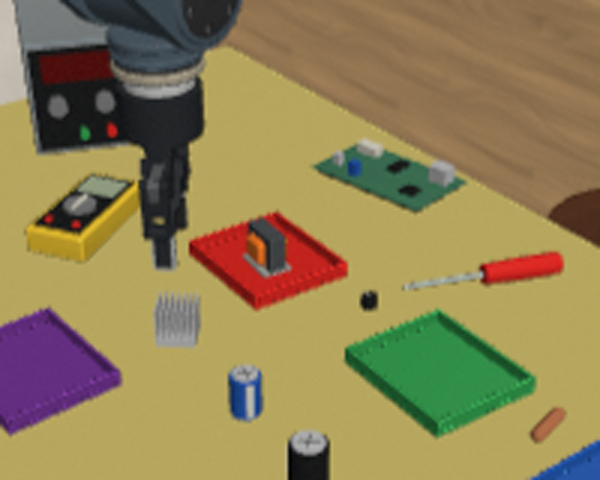

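The transformer stands upright in the red tray (268,248), and the gripper is over the silver heat sink.

drive_tool(
  series=[
    [-0.6,[0.002,0.001,-0.02],0],
    [-0.6,[0,0,-0.02],0],
    [-0.6,[0,0,-0.02],0],
    [-0.6,[0,0,-0.013],0],
    [-0.6,[0,0,-0.008],0],
    [-0.6,[0,0,-0.005],0],
    [-0.6,[0,0,0],0],
    [1,[0,0,0],0],
    [1,[0,0,0],0],
    [1,[0,0,0],0],
    [1,[0,0,0],0],
    [1,[0,0,0],0],
    [1,[0,0,0],0],
    [1,[0,0,0],0],
    [1,[0,0,0],0],
  ],
  newtons=30,
)

```text
time: 7.88
ee_pos: [0.4708, 0.1962, 0.0132]
tcp_rot: [[-0.784, 0.621, 0.002], [0.621, 0.784, 0.001], [-0.001, 0.002, -1.0]]
wrist_force: [0.2, -1.3, 6.3]
width: 0.464
grasp_force: 31.2
```

drive_tool(
  series=[
    [1,[0,0,0.005],0],
    [1,[0,0,0.012],0],
    [1,[0,0,0.02],0],
    [1,[0,0,0.02],0],
    [1,[0,0,0.01],0],
    [1,[0.015,-0.0156,0],-0.0815],
    [1,[0.015,-0.0156,0],-0.0815],
    [1,[0.015,-0.0156,0],-0.0815],
    [1,[0.015,-0.0156,0],-0.0815],
    [1,[0.015,-0.0156,0],-0.0815],
    [1,[0.015,-0.0156,0],-0.0815],
    [1,[0.015,-0.0156,0],-0.0815],
    [1,[0.015,-0.0156,0],-0.0815],
    [1,[0.015,-0.0156,0],-0.0815],
    [1,[0.015,-0.0156,0],-0.0815],
    [1,[0.015,-0.0156,0],-0.0815],
    [1,[0,0,0],0],
    [1,[0,0,0],0],
  ],
)

```text
time: 9.38
ee_pos: [0.6351, 0.0238, 0.0793]
tcp_rot: [[-0.004, 1.0, -0.0], [1.0, 0.004, 0.0], [0.0, -0.0, -1.0]]
wrist_force: [-0.6, 0.4, -1.3]
width: 0.459
grasp_force: 30.5
```

drive_tool(
  series=[
    [1,[0,0,-0.01],0],
    [1,[0,0,-0.015],0],
    [1,[0,0,-0.015],0],
    [1,[0,0,-0.01],0],
    [1,[0,0,-0.006],0],
    [1,[0,0,-0.004],0],
    [1,[0,0,-0.002],0],
    [1,[0,0,-0.001],0],
    [1,[0,0,0],0],
    [1,[0,0,0],0],
  ],
)

```text
time: 10.22
ee_pos: [0.6352, 0.0247, 0.0173]
tcp_rot: [[-0.004, 1.0, 0.0], [1.0, 0.004, 0.0], [0.0, 0.001, -1.0]]
wrist_force: [-3.5, 1.7, 6.4]
width: 0.461
grasp_force: 31.3
```

drive_tool(
  series=[
    [-0.4,[0,0,0],0],
    [-0.4,[0,0,0],0],
    [-0.4,[0,0,0],0],
    [-0.4,[0,0,0],0],
    [-0.4,[0,0,0.01],0],
    [-0.4,[0,0,0.03],0],
    [-0.4,[0,0,0.04],0],
    [-0.6,[-0.0153,-0.0292,0],-0.122],
    [-0.6,[-0.0153,-0.0292,0],-0.122],
    [-0.6,[-0.0153,-0.0292,0],-0.122],
    [-0.6,[-0.0153,-0.0292,0],-0.122],
    [-0.6,[-0.0153,-0.0292,0],-0.122],
    [-0.6,[-0.0153,-0.0292,0],-0.122],
    [-0.6,[-0.0153,-0.0292,0],-0.122],
    [-0.6,[-0.0153,-0.0292,0],-0.122],
    [-0.6,[-0.0153,-0.0292,0],-0.122],
    [-0.6,[-0.0153,-0.0292,0],-0.122],
    [-0.6,[-0.0153,-0.0292,0],-0.122],
    [-0.6,[-0.0153,-0.0292,0],-0.122],
    [-0.6,[0,0,0],0],
  ],
)

```text
time: 11.88
ee_pos: [0.4495, -0.3303, 0.0972]
tcp_rot: [[0.995, 0.1, 0.001], [0.1, -0.995, -0.002], [0.001, 0.002, -1.0]]
wrist_force: [0.1, 0.2, 0.4]
width: 0.799
grasp_force: 0.0
```

Run:
```python
from m import *
s=get_state();print(s["ee_pos"],s["width"],s["tcp_rot"][:,1],s["joints"].round())
f=snap("side","side4.png")
cv2.imwrite("pics/side4c.png",cv2.resize(f["pixels"][160:340,300:520,::-1],None,fx=3,fy=3,interpolation=2))
```

```text
[ 0.44950069 -0.33034404  0.09719065] 0.7985410441083389 [ 0.09952865 -0.99503308  0.00179533] [-41.  31. 100.  -0.  49.  43.]
```

View pics/side4c.png

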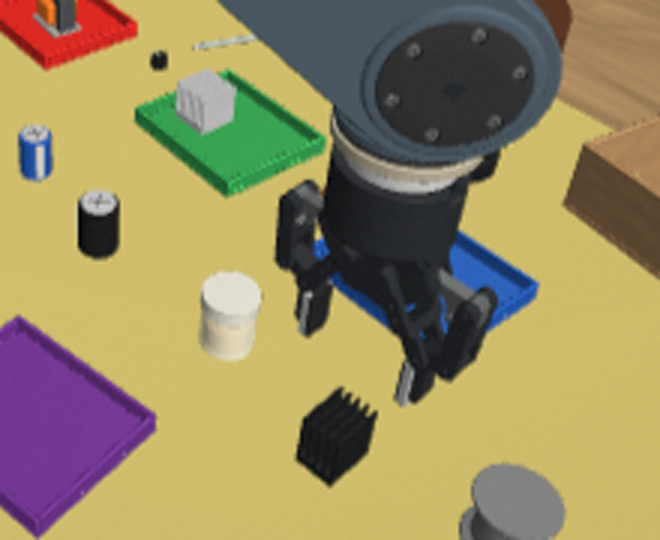

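The silver heat sink stands in the green tray (205,100), and the gripper is over the black heat sink.

drive_tool(
  series=[
    [-0.6,[0,0.002,-0.02],0],
    [-0.6,[0,0,-0.02],0],
    [-0.6,[0,0,-0.02],0],
    [-0.6,[0,0,-0.012],0],
    [-0.6,[0,0,-0.007],0],
    [-0.6,[0,0,-0.003],0],
    [-0.6,[0,0,0],0],
    [1,[0,0,0],0],
    [1,[0,0,0],0],
    [1,[0,0,0],0],
    [1,[0,0,0],0],
    [1,[0,0,0],0],
    [1,[0,0,0],0],
    [1,[0,0,0],0],
    [1,[0,0,0],0],
    [1,[0,0,0],0],
  ],
  newtons=30,
)

```text
time: 13.27
ee_pos: [0.4518, -0.3243, 0.0151]
tcp_rot: [[0.994, 0.11, 0.001], [0.11, -0.994, -0.001], [0.001, 0.001, -1.0]]
wrist_force: [-1.1, 0.9, 6.7]
width: 0.347
grasp_force: 30.6
```

drive_tool(
  series=[
    [1,[0,0,0.005],0],
    [1,[0,0,0.012],0],
    [1,[0,0,0.025],0],
    [1,[0,0,0.025],0],
    [1,[0,0,0.018],0],
    [1,[0.0153,0.0237,0],0.122],
    [1,[0.0153,0.0237,0],0.122],
    [1,[0.0153,0.0237,0],0.122],
    [1,[0.0153,0.0237,0],0.122],
    [1,[0.0153,0.0237,0],0.122],
    [1,[0.0153,0.0237,0],0.122],
    [1,[0.0153,0.0237,0],0.122],
    [1,[0.0153,0.0237,0],0.122],
    [1,[0.0153,0.0237,0],0.122],
    [1,[0.0153,0.0237,0],0.122],
    [1,[0.0153,0.0237,0],0.122],
    [1,[0.0153,0.0237,0],0.122],
    [1,[0,0,0],0],
    [1,[0,0,0],0],
  ],
)

```text
time: 14.85
ee_pos: [0.6353, -0.0385, 0.1]
tcp_rot: [[-0.005, 1.0, 0.0], [1.0, 0.005, -0.0], [-0.0, 0.0, -1.0]]
wrist_force: [0.3, -0.2, -0.5]
width: 0.348
grasp_force: 29.9
```

Target z is 0.019, which is 81 mm down.

drive_tool(
  series=[
    [1,[0,-0.002,-0.01],0],
    [1,[0,0,-0.02],0],
    [1,[0,0,-0.02],0],
    [1,[0,0,-0.013],0],
    [1,[0,0,-0.008],0],
    [1,[0,0,-0.005],0],
    [1,[0,0,-0.003],0],
    [1,[0,0,-0.002],0],
    [1,[0,0,-0.001],0],
    [1,[0,0,0],0],
    [1,[0,0,0],0],
  ],
)

```text
time: 15.77
ee_pos: [0.6353, -0.0419, 0.0191]
tcp_rot: [[-0.004, 1.0, 0.001], [1.0, 0.004, -0.0], [-0.0, 0.001, -1.0]]
wrist_force: [-6.3, -1.3, 9.7]
width: 0.35
grasp_force: 31.4
```

drive_tool(
  series=[
    [-0.3,[0,0,0],0],
    [-0.3,[0,0,0],0],
    [-0.3,[0,0,0],0],
    [-0.3,[0,0,0],0],
    [-0.3,[0,0,0.01],0],
    [-0.3,[0,0,0.03],0],
    [-0.3,[0,0,0.04],0],
    [-0.5,[-0.019,-0.0017,0],0],
    [-0.5,[-0.019,-0.0017,0],0],
    [-0.5,[-0.019,-0.0017,0],0],
    [-0.5,[-0.019,-0.0017,0],0],
    [-0.5,[-0.019,-0.0017,0],0],
    [-0.5,[-0.019,-0.0017,0],0],
    [-0.5,[-0.019,-0.0017,0],0],
    [-0.5,[-0.019,-0.0017,0],0],
    [-0.5,[-0.019,-0.0017,0],0],
    [-0.5,[-0.019,-0.0017,0],0],
    [-0.5,[0,0,0],0],
    [-0.5,[0,0,0],0],
  ],
)

```text
time: 17.35
ee_pos: [0.4451, -0.0588, 0.098]
tcp_rot: [[-0.003, 1.0, 0.001], [1.0, 0.003, -0.0], [-0.0, 0.001, -1.0]]
wrist_force: [0.5, -0.4, 0.3]
width: 0.748
grasp_force: 0.0
```

Run:
```python
from m import *
f=snap("side","side5.png")
cv2.imwrite("pics/side5c.png",cv2.resize(f["pixels"][140:320,270:490,::-1],None,fx=3,fy=3,interpolation=2))
```

```text
(no output)
```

View pics/side5c.png

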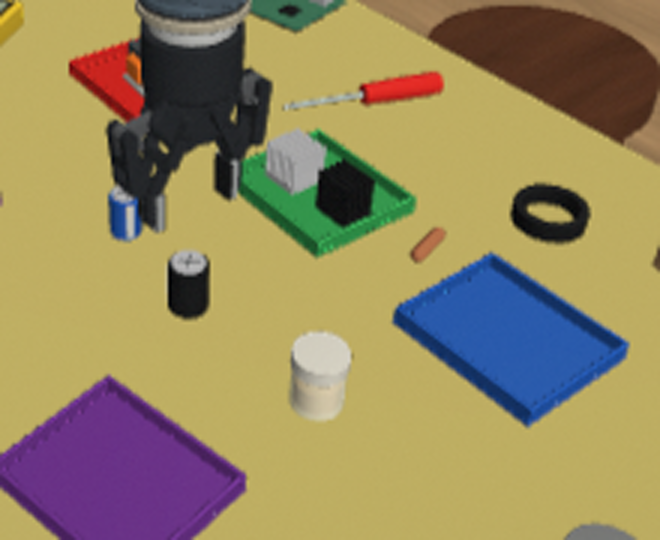

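Both heat sinks stand in the green tray (295,160 and 345,192), and the gripper is over the black capacitor.

drive_tool(
  series=[
    [-0.5,[0,0,-0.02],0],
    [-0.5,[0,0,-0.02],0],
    [-0.5,[0,0,-0.02],0],
    [-0.5,[0,0,-0.012],0],
    [-0.5,[0,0,-0.007],0],
    [-0.5,[0,0,-0.003],0],
    [-0.5,[0,0,0],0],
    [1,[0,0,0],0],
    [1,[0,0,0],0],
    [1,[0,0,0],0],
    [1,[0,0,0],0],
    [1,[0,0,0],0],
    [1,[0,0,0],0],
    [1,[0,0,0],0],
    [1,[0,0,0],0],
    [1,[0,0,0],0],
  ],
  newtons=25,
)

```text
time: 18.73
ee_pos: [0.4456, -0.0587, 0.0161]
tcp_rot: [[-0.004, 1.0, 0.002], [1.0, 0.004, -0.0], [-0.0, 0.002, -1.0]]
wrist_force: [-0.9, -0.3, 6.7]
width: 0.4
grasp_force: 24.6
```

drive_tool(
  series=[
    [1,[0,0,0.005],0],
    [1,[0,0,0.012],0],
    [1,[0,0,0.025],0],
    [1,[0,0,0.025],0],
    [1,[0,0,0.018],0],
    [1,[0.0187,-0.0211,0],0],
    [1,[0.0187,-0.0211,0],0],
    [1,[0.0187,-0.0211,0],0],
    [1,[0.0187,-0.0211,0],0],
    [1,[0.0187,-0.0211,0],0],
    [1,[0.0187,-0.0211,0],0],
    [1,[0.0187,-0.0211,0],0],
    [1,[0.0187,-0.0211,0],0],
    [1,[0.0187,-0.0211,0],0],
    [1,[0.0187,-0.0211,0],0],
    [1,[0,0,0],0],
    [1,[0,0,0],0],
  ],
)

```text
time: 20.15
ee_pos: [0.632, -0.2703, 0.1001]
tcp_rot: [[-0.003, 1.0, -0.0], [1.0, 0.003, 0.0], [0.0, -0.0, -1.0]]
wrist_force: [-0.4, 0.9, 0.0]
width: 0.402
grasp_force: 25.3
```

Target z is 0.020, which is 80 mm down.

drive_tool(
  series=[
    [1,[0,0,-0.01],0],
    [1,[0,0,-0.02],0],
    [1,[0,0,-0.02],0],
    [1,[0,0,-0.013],0],
    [1,[0,0,-0.008],0],
    [1,[0,0,-0.004],0],
    [1,[0,0,-0.003],0],
    [1,[0,0,-0.002],0],
    [1,[0,0,-0.001],0],
    [1,[0,0,0],0],
    [1,[0,0,0],0],
  ],
)

```text
time: 21.07
ee_pos: [0.6324, -0.2698, 0.0202]
tcp_rot: [[-0.004, 1.0, 0.001], [1.0, 0.004, -0.001], [-0.001, 0.001, -1.0]]
wrist_force: [-1.0, 0.0, 3.5]
width: 0.401
grasp_force: 25.3
```

drive_tool(
  series=[
    [-0.3,[0,0,0],0],
    [-0.3,[0,0,0],0],
    [-0.3,[0,0,0],0],
    [-0.3,[0,0,0.01],0],
    [-0.3,[0,0,0.03],0],
    [-0.3,[0,0,0.04],0],
    [-0.5,[-0.0146,0.0271,0],0],
    [-0.5,[-0.0146,0.0271,0],0],
    [-0.5,[-0.0146,0.0271,0],0],
    [-0.5,[-0.0146,0.0271,0],0],
    [-0.5,[-0.0146,0.0271,0],0],
    [-0.5,[-0.0146,0.0271,0],0],
    [-0.5,[-0.0146,0.0271,0],0],
    [-0.5,[-0.0146,0.0271,0],0],
    [-0.5,[-0.0146,0.0271,0],0],
    [-0.5,[-0.0146,0.0271,0],0],
    [-0.5,[-0.0146,0.0271,0],0],
    [-0.5,[-0.0146,0.0271,0],0],
    [-0.5,[0,0,0],0],
    [-0.5,[0,0,0],0],
  ],
)

```text
time: 22.73
ee_pos: [0.4567, 0.0565, 0.1001]
tcp_rot: [[-0.006, 1.0, 0.001], [1.0, 0.006, 0.0], [-0.0, 0.001, -1.0]]
wrist_force: [1.1, -0.5, 0.9]
width: 0.748
grasp_force: 0.0
```

Run:
```python
from m import *
f=snap("side","side6.png")
cv2.imwrite("pics/side6c.png",cv2.resize(f["pixels"][120:300,260:480,::-1],None,fx=3,fy=3,interpolation=2))
```

```text
(no output)
```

View pics/side6c.png

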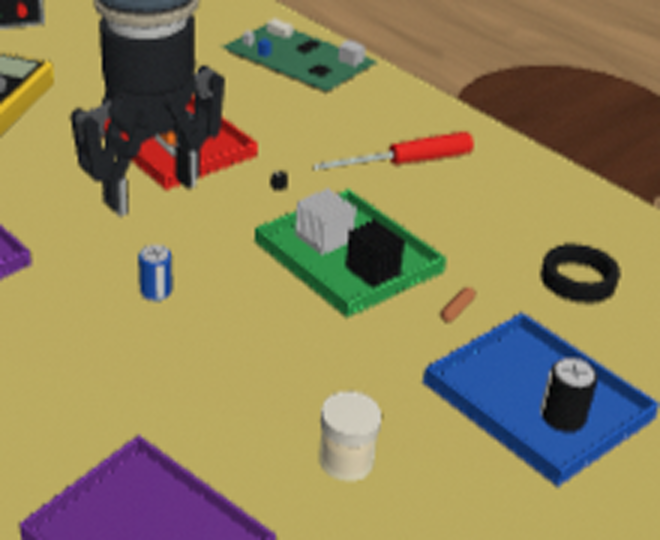

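The black capacitor stands in the blue tray (570,395), and the gripper is over the blue one.

drive_tool(
  series=[
    [-0.5,[0,0,-0.02],0],
    [-0.5,[0,0,-0.02],0],
    [-0.5,[0,0,-0.02],0],
    [-0.5,[0,0,-0.013],0],
    [-0.5,[0,0,-0.008],0],
    [-0.5,[0,0,-0.005],0],
    [-0.5,[0,0,0],0],
    [1,[0,0,0],0],
    [1,[0,0,0],0],
    [1,[0,0,0],0],
    [1,[0,0,0],0],
    [1,[0,0,0],0],
    [1,[0,0,0],0],
    [1,[0,0,0],0],
    [1,[0,0,0],0],
    [1,[0,0,0],0],
  ],
  newtons=25,
)

```text
time: 24.12
ee_pos: [0.4574, 0.0556, 0.0141]
tcp_rot: [[-0.004, 1.0, 0.001], [1.0, 0.004, -0.0], [-0.0, 0.001, -1.0]]
wrist_force: [-1.6, -2.0, 6.8]
width: 0.342
grasp_force: 24.3
```

drive_tool(
  series=[
    [1,[0,0,0.005],0],
    [1,[0,0,0.012],0],
    [1,[0,0,0.025],0],
    [1,[0,0,0.025],0],
    [1,[0,0,0.018],0],
    [1,[0.016,-0.0242,0],0],
    [1,[0.016,-0.0242,0],0],
    [1,[0.016,-0.0242,0],0],
    [1,[0.016,-0.0242,0],0],
    [1,[0.016,-0.0242,0],0],
    [1,[0.016,-0.0242,0],0],
    [1,[0.016,-0.0242,0],0],
    [1,[0.016,-0.0242,0],0],
    [1,[0.016,-0.0242,0],0],
    [1,[0.016,-0.0242,0],0],
    [1,[0.016,-0.0242,0],0],
    [1,[0,0,0],0],
    [1,[0,0,0],0],
  ],
)

```text
time: 25.62
ee_pos: [0.6329, -0.2115, 0.0983]
tcp_rot: [[-0.003, 1.0, -0.0], [1.0, 0.003, 0.0], [0.0, -0.0, -1.0]]
wrist_force: [0.6, 0.8, -0.1]
width: 0.341
grasp_force: 25.0
```

drive_tool(
  series=[
    [1,[0,0,-0.01],0],
    [1,[0,0,-0.02],0],
    [1,[0,0,-0.02],0],
    [1,[0,0,-0.013],0],
    [1,[0,0,-0.008],0],
    [1,[0,0,-0.004],0],
    [1,[0,0,-0.003],0],
    [1,[0,0,-0.002],0],
    [1,[0,0,0],0],
    [1,[0,0,0],0],
  ],
)

```text
time: 26.45
ee_pos: [0.6332, -0.2107, 0.0189]
tcp_rot: [[-0.004, 1.0, 0.001], [1.0, 0.004, -0.0], [-0.0, 0.001, -1.0]]
wrist_force: [-0.1, -1.4, -0.6]
width: 0.34
grasp_force: 25.0
```

drive_tool(
  series=[
    [1,[0,0,-0.001],0],
    [1,[0,0,0],0],
    [-0.3,[0,0,0],0],
    [-0.3,[0,0,0],0],
    [-0.3,[0,0,0],0],
    [-0.3,[0,0,0],0],
    [-0.3,[0,0,0.01],0],
    [-0.3,[0,0,0.03],0],
    [-0.3,[0,0,0.04],0],
    [-0.3,[0,0,0.04],0],
    [-0.3,[-0.03,0,0.03],0],
    [-0.3,[-0.03,0,0.02],0],
    [-0.3,[-0.03,0,0],0],
    [-0.3,[-0.03,0,0],0],
    [-0.3,[-0.03,0,0],0],
    [-0.3,[-0.03,0,0],0],
    [-0.3,[-0.03,0,0],0],
    [-0.3,[0,0,0],0],
    [-0.3,[0,0,0],0],
    [-0.3,[0,0,0],0],
  ],
)

```text
time: 28.12
ee_pos: [0.4241, -0.2109, 0.1875]
tcp_rot: [[-0.004, 1.0, 0.001], [1.0, 0.004, -0.001], [-0.001, 0.001, -1.0]]
wrist_force: [-0.1, 0.1, 0.1]
width: 0.649
grasp_force: 0.0
```

Run:
```python
from m import *
f=snap("side","side7.png"); snap("top","top7.png")
```

```text
(no output)
```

View pics/side7.png

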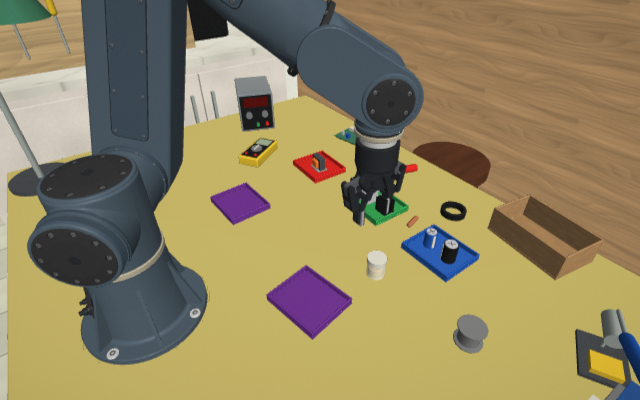

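View pics/top7.png

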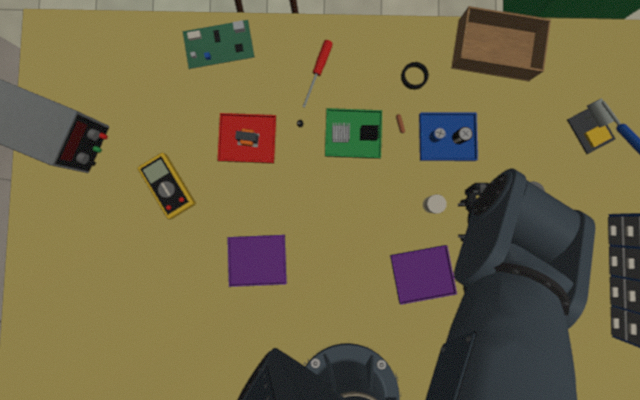

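All five parts stand in their trays: trafo (247,138), heat sinks (341,132 and 369,132), caps (440,134 and 465,135). The jar (436,204) and the meter haven't moved.

```bash
python3 -c "
from rig import finish_job; print(finish_job())"
```

```text
the job is handed in; nothing more can be done
None
```

All five parts are in their trays, upright and released, and the job is handed in at about 28 s; the final pictures show the jar and multimeter where they were, but no verdict came back.

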